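# Fit the pivot pin of the camera stand and start its clamp screw

## Robot

A 6-joint arm with a two-finger parallel gripper is mounted at the origin on the work surface. World frame = base frame: x ahead of the robot, y to its left, z up, the work surface at z = 0. Lengths are in m, angles in degrees, forces in N, time in s.
With the tool pointing down it reaches from about 0.25 to 0.775 m from the base axis. Payload 8.9 kg.
Tool frame: the origin (TCP) lies midway between the tips of the shut fingers; the grasp point (between the pads) lies 19 mm behind it; z points along the fingers, y is the direction in which the jaws open and shut (so a half turn about z gives the same grasp; the last joint's range is limited). The gripper opens to 85 mm and grips with 20 to 120 N. Pads are 22 mm wide; open, the fingers measure 114 mm over their backs; the gripper's body (76 mm by 85 mm) begins 54 mm behind the grasp point. The pads swing forward as they close: fully open they stand 13 mm farther back than shut.
Start: joints at [-75.075, 16.656, -8.789, 64.555, 0, 82.019], TCP at [0.204, -0.484, 0.231] pointing down, gripper open.
Joint ranges: [-144.48, 144.48], [-52.06, 99.96], [-74.48, 78.29], [-112.23, 115.85], [-86.99, 84.42], [-180, 180]. Speed limits (degrees/s): [127.2, 127.2, 159.86, 180, 180, 180].

## Interface

Orientations are given as [roll, pitch, yaw] about the fixed x, y, z axes, in that order (R = Rz(yaw) Ry(pitch) Rx(roll)).
In Python, from station import ctrl gives the robot as it stands.
- The arm moves only by the tool play_rows, never from a script. Its argument "targets" is a list of rows, each a list of 2 entries, a list of its own where there are three numbers: the shift along the tool's x, y, z in mm, then the turn about the tool's z in degrees. A call has 1 to 12 rows; each row is the pose to reach, as a shift and turn from the pose measured when the call began, along the tool's axes at that moment; what a row does not reach only later rows make up. A row lasts 1/12 s, in which the tool goes at most 41.7 mm and 7.16 degrees, less where a joint would pass 70% of its speed; a pose out of reach is approached as far as the arm can. A call with a gripper value outside its range is refused whole. "gripper" is the opening in per cent of the stroke, from 0 (shut) to 100 (fully open), set as the call begins (left out, the last holds). The fingers move at their own pace and stop on an object; "force" is the grip in N (left out, the last holds). Time passes only in rows, so rows that repeat a pose let the fingers close. It gives the time, the measured TCP pose, the force and the opening at its end, in the units of the state.
- ctrl.state(): the state, without advancing time (a new reading comes with each control period).
- ctrl.grab_frame(name): name is "side" or "top"; returns the picture (480x640x3 uint8, blue, green, red); there is no depth.
- ctrl.calibration(name): a dict with "vfov" (degrees; the focal length in pixels is half the picture's height over the tangent of half this angle, whatever the lens; pixels are square), "cx", "cy" (the principal point, pixels), "dist" ([k1, k2, p1, p2, k3] as OpenCV has them; the pictures are not rectified), "eye" and "orientation" of the camera in the world. Camera axes: x right, y up, looking along -z (the intrinsics and any distortion apply to the point x, -y, -z); pixel columns grow to the right and rows downward; lengths in m; the calibration is good to about 2 mm. A picture is of the moment at which its call begins. calibration takes no time and is no camera call.
- ctrl.finish_job(): hands the job in, once; it reports no verdict.
The state is a dict: "time": time; "joint_pos": joint angles; "qvel": joint speeds; "tau": joint torques, N m; "tool_pos": TCP position; "tool_rot": TCP orientation; "ft_force": force on the tool from outside, world axes, zero at the start; "torque": the same for the moment, N m; "grip_width": finger opening in m.
Only numpy, scipy, OpenCV 4.12 (cv2) and the standard library are available. Lean on these libraries where they do the work, as an engineer would, in place of code of your own. Each camera call takes 0.05 s, during which the arm holds its last target.

## Task

The swing arm of the slide-camera stand lies in its fork with the holes lined up: take the long pivot pin out of the pin block, push it through fork and arm until its collar sits on the fork, and let go of it. Only then start the T-handled clamp screw without crossing its thread: turn it backward (anticlockwise seen from above) until the thread drops, then forward one full turn. Finish with the gripper still holding the T-handle in that place, screw started and not tightened, and leave the other things on the bench alone.

Things in the scene. Friction and masses are not known exactly. Their poses are not given: they have to be found in the camera images.
- pin_head (a point): Loose upright steel pivot pin (90 g): centre of its grooved round head, 18 mm wide, 24 mm high; z runs up the pin. Below it a collar, 24 mm wide, 4 mm thick, its underside 16 mm below this point; then a 10 mm shank, 56 mm long, its tapered end 72 mm below this point. It hangs by its collar in one of the two bores of the pin block, the other bore holds the stop pin.
- pin_block: Fixed grey block, 46 x 100 mm, 62 mm high, right of the stand, with two bores 54 mm apart along its y, 60 mm deep. Origin under its centre.
- stand: Fixed camera stand: base plate 400 x 180 x 16 mm, x along it to the camera end, turned up to 20 degrees. Near the robot an aluminium fork, 150 mm wide (y), top face 108 mm up, holds the flat end of the swing arm; in it the pin hole (y = -45 mm) and the clamp screw (y = +45 mm), both upright at x = 0. Origin on the bench midway between them. The camera end rises to 155 mm.
- pin_bore (a point): Mouth of the pivot hole, in the top face of the fork, 108 mm above the bench; 11.5 mm wide with a 2 mm chamfer, straight down through the fork's upper plate (15 mm), the arm's end (18 mm) and 26 mm into the fork's foot. Axes as the stand's. With the pin fully home its collar lies on this face and pin_head is 16 mm above this point.
- tbar (a point): Clamp screw: centre of its grey T-handle, a bar 50 mm long (this frame's x), 14 mm wide (y), 22 mm high, on a 13 mm stem; 155 mm above the bench at the start. Right-hand thread, 4 mm a turn. It stays upright and sinks by its own weight (170 g) unless gripped tight: a tight grip must follow it down, fingers set a few mm wider than the bar turn it and let it sink.
- clamp_turn (a joint): Turn of the clamp screw in rad, growing backward (anticlockwise from above). 0 is the start of the thread: on being turned back to 0 to 0.2 the screw drops 4 mm. It begins 0.6 to 1.2 rad forward of that (-0.6 to -1.2). After the drop one forward turn ends near -6.28. It turns easily (about 0.03 N m).
- clamp_height (a joint): Height of the clamp screw in m, up positive. 0: edge of the thread, just before the drop; about -0.0005 at the start (it rises slightly on being turned back), -0.004 just after the drop, then 0.004 lower for each forward turn: -0.008 after one turn; -0.014 clamped tight. It cannot be lifted above 0.003.
- stop_pin: Short steel stop pin in the other bore of the pin block, flat disc head of 28 mm diameter and 7 mm height, not to be moved. Origin at the lower end of its shank, 30 mm below the head.
- slide_box: Blue open slide box with upright slides, 165 x 212 x 60 mm, left of the stand; origin under the middle of its deep half. Leave alone.
- slide_mailer: White closed slide case, 85 x 130 x 31 mm, right of the stand; origin under its centre. Leave alone.
- oil_bottle: Small amber bottle of 30 mm diameter, 70 mm high; origin under its centre. Leave alone.
- lens_case: Clear round lens case with black cap, 42 mm diameter, 64 mm high; origin under its centre. Leave alone.
- petri_dish: Clear closed dish, 94 mm diameter, 18 mm high; origin under its centre. Leave alone.
- screwdriver: Grey-handled screwdriver, 160 mm long, 26 mm thick, lying crosswise beyond the pin block on the right; origin under its middle. Leave alone.

How it is judged (in metres and radians):
On the way, in this order (a step that is already met when the one before it is completed fails the run):
1. the pivot pin is through fork and arm, collar on the fork, and let go (horizontal distance between pin_head and pin_bore below 0.004 m and z of pin_head in the frame of pin_bore below 0.02 m and angle between pin_head's own z axis and vertical below 0.12 rad and contact force between the fingers and pivot_pin below 0.3 N), for 0.2 s.
2. the clamp screw, turned backward, has dropped into the start of its thread (value of joint clamp_turn above -0.5 rad and value of joint clamp_height below -0.003 m), for 0.1 s.
At the end, for the whole second after the job is handed in: The pivot pin is upright in its hole, within 4 mm of fully home and not touched by the fingers; the clamp screw has gone in one turn past the drop (height -0.008, give or take 1.2 mm, about 0.3 turn), is at rest, and the fingers hold its T-handle between them with more than 4 N (all of step 1 and value of joint clamp_height between -0.0092 and -0.0068 m and contact force between the fingers and clamp_turn above 4 N and distance between the grasp point and tbar below 0.025 m and angular speed of clamp_turn below 0.2 rad/s); the arm keeps its last pose, push and grip.
It fails at once if another thing on the bench is pushed away (more than 30 mm) or the stop pin is taken out (distance of stop_pin from where it was at the start of the episode above 0.02 m or distance of any of slide_box, slide_mailer, oil_bottle, lens_case, petri_dish, screwdriver from where it was at the start of the episode above 0.03 m).
It fails at once if the clamp screw is tightened down (value of joint clamp_height below -0.0125 m).
It also fails if it takes over 72 s, if anything falls off the work surface, if the arm or the gripper's body presses on something with over 40 N, if the wrist force passes 120 N, or if a joint passes its speed limit or range.

## Working session

There is one attempt and no reset: what is moved stays moved. The work goes in short steps, Python scripts to look and compute and a tool call to move; the robot and the scene stay as the last step left them, time stands still between calls to the robot, and variables do not carry over. Pictures are saved under pics/ and viewed, and the job is handed in when it is done.

Besides the shell and the picture viewer there is one more tool, called after "Request:" as name(argument=value, ...) on one line, values as JSON. play_rows: Moves the arm, as the interface text tells. Its arguments: {"type":"object","properties":{"targets":{"type":"array"},"gripper":{"type":"number"},"force":{"type":"number"}},"required":["targets"]}

```bash
ls; mkdir -p pics
python3 - <<'E'
from station import ctrl
import cv2
print(ctrl.state())
for n in("side","top"):
    print(n,ctrl.calibration(n))
    cv2.imwrite(f"pics/{n}0.png",ctrl.grab_frame(n))
E
```

```text
pics
{'time': 0.0, 'joint_pos': array([-7.50745014e+01,  1.66887060e+01, -8.82919452e+00,  6.45567068e+01,
       -1.16813643e-03,  8.20187397e+01]), 'qvel': array([-0.07472814, -0.04427244,  0.10174007, -0.07103225, -0.04529606,
       -0.10201497]), 'tau': array([ 2.56047197e-04, -5.37138784e+01,  3.31375122e+01,  1.56948238e-02,
       -4.40594058e-04, -1.90292731e-06]), 'tool_pos': array([ 0.20423144, -0.48317371,  0.23074655]), 'tool_rot': array([-1.79925953e+02, -9.20234977e-03,  2.29067537e+01]), 'ft_force': array([-0.61914749, -0.53932882,  0.33205087]), 'torque': array([0.03661665, 0.00644039, 0.02504247]), 'grip_width': 0.08577288074576772}
side {'vfov': 55.78073133677561, 'cx': 314.9278760447444, 'cy': 239.6228414644232, 'dist': array([-0.07394388,  0.        ,  0.        ,  0.        ,  0.        ]), 'eye': array([0.3668699 , 0.74813009, 0.78546272]), 'orientation': array([  49.75402028,    0.27069581, -166.61031239])}
top {'vfov': 42.158411360086475, 'cx': 315.9229391533815, 'cy': 245.50240336068597, 'dist': array([-0.01834379,  0.        ,  0.        ,  0.        ,  0.        ]), 'eye': array([0.3495726 , 0.01252441, 1.44594445]), 'orientation': array([  7.40753567,  -1.41382844, -91.26443746])}
```

View pics/side0.png

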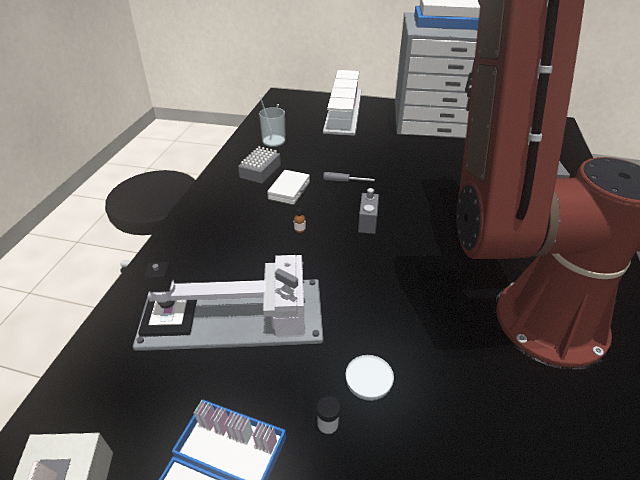

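View pics/top0.png

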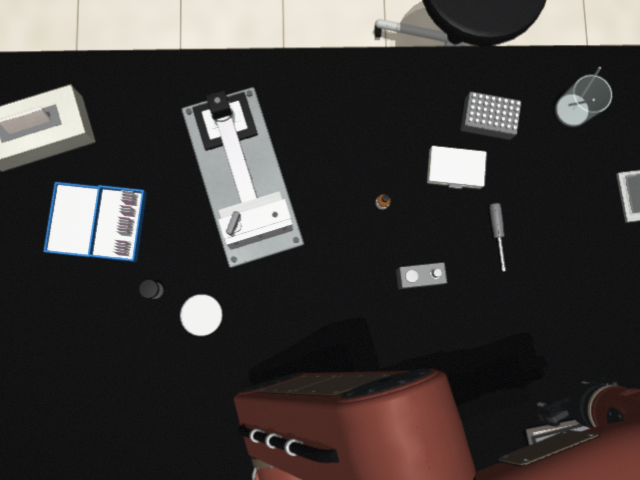

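The side view shows the fork near (285,285) and the pin block at (369,210). The top view shows the T-bar at (234,223), the pin hole at (275,214), and the block at (422,276) with the pin in its right bore (437,273). I'll zoom in next.

```bash
cat > h.py <<'E'
import numpy as np, cv2
from scipy.spatial.transform import Rotation as R
from station import ctrl
def cam(n):
    c=ctrl.calibration(n); f=240/np.tan(np.radians(c['vfov']/2))
    K=np.array([[f,0,c['cx']],[0,f,c['cy']],[0,0,1]])
    Rw=R.from_euler('xyz',c['orientation'],degrees=True).as_matrix()@np.diag([1,-1,-1])
    return K,np.array(c['dist'],float),Rw,np.array(c['eye'])
def ray(n,uv):
    K,d,Rw,e=cam(n)
    p=cv2.undistortPoints(np.array([[uv]],float),K,d)[0,0]
    v=Rw@np.array([p[0],p[1],1]); return e,v/np.linalg.norm(v)
def onz(n,uv,z):
    e,v=ray(n,uv); return e+v*(z-e[2])/v[2]
def proj(n,P):
    K,d,Rw,e=cam(n)
    P=np.atleast_2d(P); rv=cv2.Rodrigues(Rw.T)[0]
    return cv2.projectPoints(P.astype(float),rv,-Rw.T@e,K,d)[0][:,0]
def tri(a,b):
    e1,v1=ray("top",a); e2,v2=ray("side",b)
    A=np.stack([v1,-v2],1); s=np.linalg.lstsq(A,e2-e1,rcond=None)[0]
    p,q=e1+s[0]*v1,e2+s[1]*v2; return (p+q)/2,np.linalg.norm(p-q)
def crop(img,x0,y0,w,h,s,fn):
    cv2.imwrite(fn,cv2.resize(img[y0:y0+h,x0:x0+w],None,fx=s,fy=s,interpolation=cv2.INTER_CUBIC))
E
python3 - <<'E'
from h import *
t=cv2.imread('pics/top0.png');s=cv2.imread('pics/side0.png')
a=[cv2.resize(t[185:260,205:305],(400,300),interpolation=2),cv2.resize(t[255:297,392:448],(400,300),interpolation=2)]
b=[cv2.resize(s[245:320,240:340],(400,300),interpolation=2),cv2.resize(s[180:240,330:410],(400,300),interpolation=2)]
cv2.imwrite('pics/z0.png',np.vstack([np.hstack(a),np.hstack(b)]))
E
```

```text
(no output)
```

View pics/z0.png

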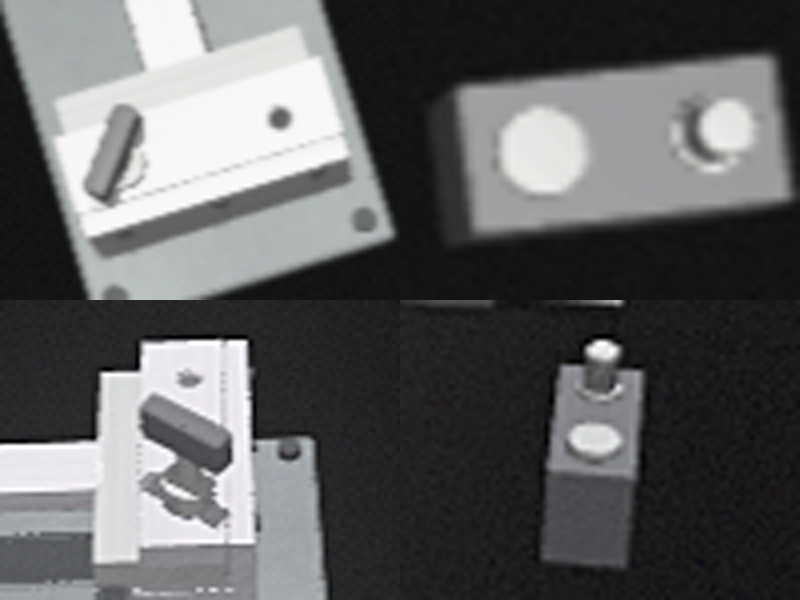

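Run:
```python
from h import *
t=cv2.imread('pics/top0.png');s=cv2.imread('pics/side0.png')
tg=cv2.cvtColor(t,6);sg=cv2.cvtColor(s,6)
def cen(g,x0,y0,x1,y1,f,tag):
    m=f(g[y0:y1,x0:x1]).astype(np.uint8)
    n,l,st,c=cv2.connectedComponentsWithStats(m)
    for k in range(1,n):
        if st[k,4]>6: print(tag,st[k]+np.array([x0,y0,0,0,0]),c[k]+[x0,y0])
cen(tg,268,207,283,222,lambda a:a<150,'hole top')
cen(sg,278,333-245+245-20-0 if 0 else 257+0,297,272,lambda a:a<190,'hole side')
cen(tg,222,205,245,240,lambda a:a<130,'tbar top')
cen(sg,270,262,302,292,lambda a:a<120,'tbar side')
cen(tg,430,262,447,284,lambda a:a>205,'pin top')
cen(tg,404,262,422,290,lambda a:a>190,'stop top')
cen(sg,360,184,380,205,lambda a:a>190,'pin side')
cen(sg,358,200,380,216,lambda a:a>190,'stop side')
cv2.imwrite('pics/g.png',tg)
np.set_printoptions(linewidth=200)
print(sg[260:268,280:294]); print(sg[186:200,364:378]); print(tg[264:284,430:444])
```

```text
hole top [273 212   4   5  18] [274.5        214.22222222]
hole side [284 263   7   4  20] [286.6 264.5]
hole side [278 268   7   4  16] [280.125 270.125]
tbar top [228 214  12  22  67] [234.7761194  225.10447761]
tbar side [275 272  23  20 183] [286.07650273 281.86885246]
pin top [435 269   6   7  35] [437.42857143 272.22857143]
stop top [406 270  12  12 118] [411.5        275.59322034]
pin side [368 188   5   4  15] [370.06666667 189.4       ]
stop side [364 205  10   6  46] [368.36956522 207.19565217]
[[234 234 235 234 232 233 233 233 233 234 234 231 231 235]
 [235 234 235 233 234 236 237 236 236 237 236 232 232 234]
 [234 234 236 235 233 237 199 209 235 235 235 233 232 234]
 [234 235 237 237 189 160 186 173 191 216 226 229 231 234]
 [234 233 235 234 206 151 129 132 129 145 184 226 230 236]
 [232 232 234 227 181 127 123 131 121 124 198 232 233 235]
 [233 233 232 236 232 184 149 151 165 222 240 234 231 235]
 [238 235 235 233 237 237 239 238 238 239 237 233 231 236]]
[[ 31  22  26  26  25  31  30  26  21  23  32  26  32  25]
 [ 30  29  31  19  16   1   3   5   7  23  26  22  26  25]
[... 1190 characters left out ...]
7  93 110 205 231 231 230 229 227 225 196 164 156]
 [194 159  90 110 205 232 233 232 231 229 223 188 160 157]
 [193 161  91  86 166 223 233 233 231 229 223 190 162 156]
 [159 159 115  75 114 192 227 230 228 224 202 172 159 155]
 [140 189 166 110  89 109 147 171 187 167 159 158 156 157]
 [155 158 184 174 141 124 147 166 202 173 152 155 157 157]
 [159 156 148 165 201 219 223 194 170 160 156 156 157 156]
 [158 158 157 158 165 169 170 164 157 156 155 157 156 156]
 [158 158 157 158 158 157 157 159 157 156 156 156 157 156]
 [158 158 157 157 157 158 157 157 158 157 156 156 156 156]
 [158 158 158 157 158 157 158 157 156 154 152 152 152 151]
 [155 153 153 152 152 150 150 148 136 128 115 109 105  95]]
```

Run:
```python
from h import *
np.set_printoptions(precision=4,suppress=True)
t=cv2.cvtColor(cv2.imread('pics/top0.png'),6).astype(float);s=cv2.cvtColor(cv2.imread('pics/side0.png'),6).astype(float)
def w(g,x0,y0,x1,y1,bg,sg):
    a=np.clip((g[y0:y1,x0:x1]-bg)*sg-8,0,None); y,x=np.mgrid[y0:y1,x0:x1]; return np.array([(a*x).sum(),(a*y).sum()])/a.sum()
hs=w(s,282,261,293,268,234,-1); ht=w(t,270,209,280,219,np.median(t[209:219,270:280]),-1)
print('hole px',ht,hs); 
H=onz('top',ht,.108);print('hole',H,onz('side',hs,.108),tri(ht,hs))
# pin head top
m=w(t,434,268,442,276,165,1); q=np.array([370.2,189.0])
print('pin px',m);P=onz('top',m,.090);print('pin',P,onz('side',q,.090),tri(m,q))
st=np.array([411.5,275.6]);ss=np.array([368.4,207.2])
S=onz('top',st,.069);print('stop',S,onz('side',ss,.069),np.linalg.norm((S-P)[:2]))
# tbar: min area rect
for n,g,(x0,y0,x1,y1),th in(('top',t,(222,205,245,240),140),):
    mk=((g[y0:y1,x0:x1]<th)*255).astype(np.uint8)
    k,l,stt,c=cv2.connectedComponentsWithStats(mk);i=1+np.argmax(stt[1:,4]);pts=np.argwhere(l==i)[:,::-1]+[x0,y0]
    r=cv2.minAreaRect(pts.astype(np.float32));print(r);bp=cv2.boxPoints(r);print(np.array([onz('top',b,.166) for b in bp]))
    print('tbar c',onz('top',r[0],.160))
T=onz('top',(233.2,223.3),.166);print('T',T,np.linalg.norm((T-H)[:2]))
for y in range(208,236): print(y,t[y,222:246].astype(int))
```

```text
hole px [274.504 214.119] [286.8082 264.4708]
hole [0.5934 0.0644 0.108 ] [0.5955 0.0654 0.108 ] (array([0.5947, 0.0646, 0.1071]), np.float64(0.002170079722485419))
pin px [437.4244 272.2666]
pin [ 0.4608 -0.2905  0.09  ] [ 0.4626 -0.2934  0.09  ] (array([ 0.4615, -0.2899,  0.0922]), np.float64(0.001638566116073592))
stop [ 0.4563 -0.2367  0.069 ] [ 0.458  -0.2373  0.069 ] 0.053923086237429314
((235.2281036376953, 224.9449462890625), (6.684040546417236, 22.611968994140625), 31.429563522338867)
[[0.5452 0.1621 0.166 ]
 [0.5854 0.1375 0.166 ]
 [0.5778 0.1257 0.166 ]
 [0.5377 0.1503 0.166 ]]
tbar c [0.5625 0.1445 0.16  ]
T [0.565  0.1481 0.166 ] 0.08838240972989658
208 [195 204 218 224 226 227 229 230 229 229 229 228 228 227 227 225 226 228
 230 230 230 230 229 229]
209 [224 226 228 229 230 230 230 230 229 228 227 225 226 227 229 229 230 230
 229 229 228 228 228 228]
210 [230 230 230 230 230 228 228 227 226 226 227 226 225 224 225 226 228 228
 227 228 227 227 228 229]
211 [229 229 229 228 227 227 227 228 228 229 225 198 161 153 161 179 209 224
 226 228 230 231 236 240]
212 [227 227 226 
[... 1754 characters left out ...]
 183 146 149 154 161 156 127  84  94 137 205 231 230 200
 173 227 246 248 248 248]
230 [238 247 246 220 154 147 152 158 163 148 107  80 123 191 224 226 197 171
 223 245 247 248 248 248]
231 [233 247 246 217 151 149 154 160 159 136  91 100 169 202 190 166 168 224
 245 248 247 246 245 244]
232 [228 246 246 228 167 134 140 153 148 112  76 109 139 164 213 233 241 246
 246 245 244 231 210 199]
233 [211 240 247 244 213 134 109 120 119  91  77 117 153 220 244 245 245 244
 230 210 206 223 239 243]
234 [206 238 246 247 244 224 163 105  75  70  98 132 166 225 243 230 214 225
 236 241 243 244 246 247]
235 [186 228 245 247 247 241 231 193 134 110 121 137 162 187 218 236 242 244
 245 247 247 247 248 248]
```

Run:
```python
from h import *
np.set_printoptions(precision=4,suppress=True)
a=onz('top',(234.3,215),.166);b=onz('top',(228.9,229),.166);print('bar dir',np.degrees(np.arctan2(*(a-b)[[1,0]])),onz('top',(231.8,222),.166))
# base plate corners in top & block
t=cv2.imread('pics/top0.png');g=cv2.cvtColor(t,6)
m=(g>90).astype(np.uint8)
n,l,st,c=cv2.connectedComponentsWithStats(m)
for px,z,nm in(((265,180),.016,'plate'),((425,275),.062,'block')):
    k=l[px[1],px[0]]; pts=np.argwhere(l==k)[:,::-1].astype(np.float32)
    r=cv2.minAreaRect(pts); bp=cv2.boxPoints(r); W=np.array([onz('top',p,z)[:2] for p in bp]); print(nm,st[k],W,np.linalg.norm(np.diff(W,axis=0),axis=1),[np.degrees(np.arctan2(*(W[i+1]-W[i])[::-1])) for i in range(3)])
```

```text
bar dir -21.14284977281735 [0.5678 0.151  0.166 ]
plate [  182    88   122   179 11299] [[0.8686 0.2904]
 [0.9243 0.1137]
 [0.5388 0.0016]
 [0.4878 0.1734]] [0.1853 0.4014 0.1792] [np.float64(-72.50883006505296), np.float64(-163.77985792193303), np.float64(106.53865878345198)]
block [400 263  47  25 938] [[ 0.477  -0.2111]
 [ 0.4862 -0.3129]
 [ 0.4395 -0.3158]
 [ 0.4304 -0.2145]] [0.1022 0.0468 0.1018] [np.float64(-84.81839551053224), np.float64(-176.40773967634613), np.float64(95.09565682106911)]
```

Request:
play_rows(targets=[[[40, -10, 10], -7], [[80, -20, 20], -14], [[120, -30, 30], -21], [[160, -40, 40], -28], [[200, -50, 50], -35], [[240, -60, 60], -42], [[280, -70, 70], -49], [[312, -77, 80], -56], [[312, -77, 80], -63], [[312, -77, 90], -70], [[312, -77, 100], -72], [[312, -77, 100], -72]], gripper=60, force=40)

```text
time: 1.1
tool_pos: [0.4608, -0.2895, 0.129]
tool_rot: [-179.8, -0.2, 95.0]
ft_force: [-0.4, -0.6, 0.7]
grip_width: 0.0517
```

```bash
cat > look.py <<'E'
import sys
from h import *
# look.py tag  x y z : crops around world point in both views
tag=sys.argv[1]; P=np.array([float(v) for v in sys.argv[2:5]]); out=[]
for n in('top','side'):
    im=ctrl.grab_frame(n); cv2.imwrite(f'pics/{tag}_{n}.png',im)
    u,v=proj(n,P)[0]; x0=int(np.clip(u-40,0,560));y0=int(np.clip(v-40,0,400)); print(n,'crop origin',x0,y0,'scale 5; point',u.round(1),v.round(1))
    out.append(cv2.resize(im[y0:y0+80,x0:x0+80],(400,400),interpolation=2))
cv2.imwrite(f'pics/{tag}.png',np.hstack(out))
s=ctrl.state(); print({k:np.round(s[k],4) for k in('time','tool_pos','tool_rot','joint_pos','ft_force','torque','grip_width')})
E
python3 look.py a1 .4615 -.2915 .09
```

```text
top crop origin 397 231 scale 5; point 437.9 272.0
side crop origin 330 149 scale 5; point 370.5 189.4
{'time': np.float64(1.2), 'tool_pos': array([ 0.4613, -0.2905,  0.1307]), 'tool_rot': array([-1.799407e+02, -1.123000e-01,  9.479590e+01]), 'joint_pos': array([-3.99067e+01,  2.32893e+01, -1.50245e+01,  5.18074e+01,
        3.81000e-02,  4.52973e+01]), 'ft_force': array([-0.0688,  0.6539, -0.3929]), 'torque': array([-0.0595, -0.0094, -0.0209]), 'grip_width': np.float64(0.0513)}
```

View pics/a1.png

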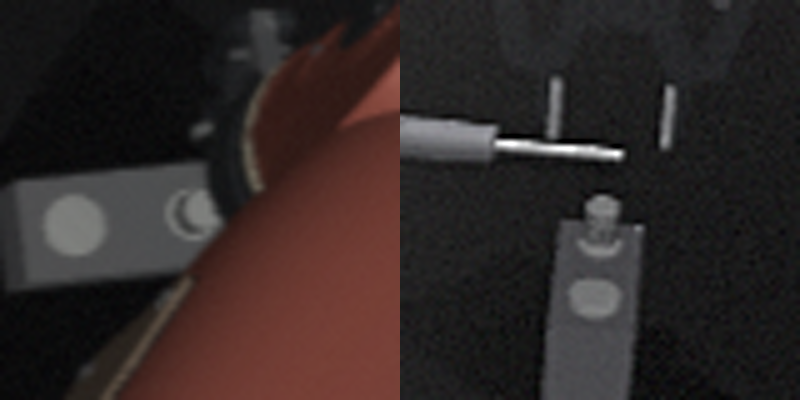

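Run:
```python
from h import *
for z in(.131,.136,.15): print(z,proj('side',(.4613,-.2905,z)))
print(proj('side',(.4613-.0256,-.2905,.136)),proj('side',(.4613+.0256,-.2905,.136)))
```

```text
0.131 [[371.63682329 176.86908672]]
0.136 [[371.77521808 175.27623299]]
0.15 [[372.16599258 170.77261506]]
[[381.33455008 176.46046449]] [[362.27822275 174.1045109 ]]
```

Request:
play_rows(targets=[[[-1, 0.5, 20], 0], [[-1, 0.5, 40], 0], [[-1, 0.5, 55], 0], [[-1, 0.5, 62], 0], [[-1, 0.5, 62], 0]])

```text
time: 1.62
tool_pos: [0.4611, -0.291, 0.0678]
tool_rot: [-179.9, -0.2, 94.7]
ft_force: [-0.7, -0.3, 0.5]
grip_width: 0.0514
```

Request:
play_rows(targets=[[[0, 0, 0], 0], [[0, 0, 0], 0], [[0, 0, 0], 0], [[0, 0, 0], 0], [[0, 0, 0], 0], [[0, 0, 0], 0]], gripper=0, force=40)

```text
time: 2.12
tool_pos: [0.4616, -0.2916, 0.069]
tool_rot: [-179.9, -0.1, 94.7]
ft_force: [-1.2, 0.3, 7.7]
grip_width: 0.0164
```

```bash
python3 look.py a2 .4615 -.2915 .09
```

```text
top crop origin 397 231 scale 5; point 437.9 272.0
side crop origin 330 149 scale 5; point 370.5 189.4
{'time': np.float64(2.2167), 'tool_pos': array([ 0.4616, -0.2916,  0.069 ]), 'tool_rot': array([-1.799264e+02, -1.106000e-01,  9.470200e+01]), 'joint_pos': array([-3.99670e+01,  2.72533e+01, -1.92971e+01,  4.35797e+01,
        2.69000e-02,  4.53309e+01]), 'ft_force': array([-0.7202,  0.2236,  7.1958]), 'torque': array([0.0702, 0.2499, 0.0311]), 'grip_width': np.float64(0.0164)}
```

View pics/a2.png

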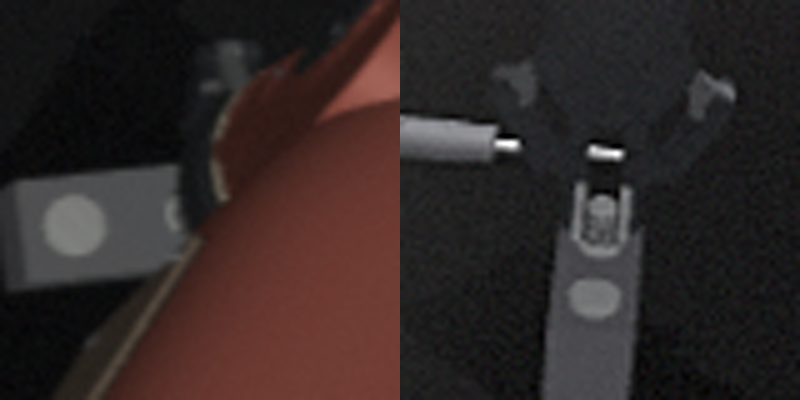

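Request:
play_rows(targets=[[[0, 0, -10], 0], [[0, 0, -25], 0], [[0, 0, -40], 0], [[0, 0, -60], 0], [[0, 0, -80], 0], [[0, 0, -105], 0], [[0, 0, -125], 0], [[0, 0, -131], 0], [[0, 0, -131], 0]], force=60)

```text
time: 2.97
tool_pos: [0.4627, -0.2925, 0.2021]
tool_rot: [179.9, 0.0, 94.7]
ft_force: [0.4, -1.2, -0.7]
grip_width: 0.0157
```

```bash
python3 look.py a3 .4615 -.2915 .19
```

```text
top crop origin 408 227 scale 5; point 448.6 267.7
side crop origin 333 117 scale 5; point 373.3 157.3
{'time': np.float64(3.0667), 'tool_pos': array([ 0.4615, -0.2916,  0.1995]), 'tool_rot': array([-1.799074e+02, -1.294000e-01,  9.470210e+01]), 'joint_pos': array([-3.99719e+01,  2.01612e+01, -8.68720e+00,  6.13084e+01,
        2.69000e-02,  4.53259e+01]), 'ft_force': array([ 0.3813, -0.3406, -1.2473]), 'torque': array([-0.0183,  0.0253, -0.0022]), 'grip_width': np.float64(0.0161)}
```

View pics/a3.png

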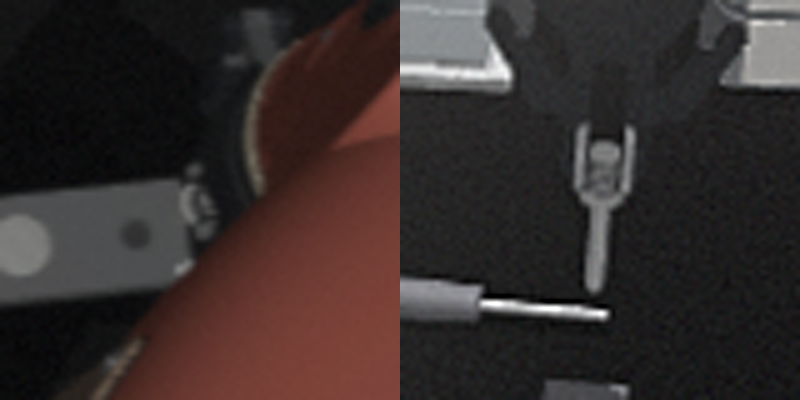

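Request:
play_rows(targets=[[[30, 14, 0], -1], [[62, 29, 0], -2], [[96, 45, 0], -3], [[130, 61, 0], -4], [[164, 77, 0], -5], [[198, 93, 0], -6], [[232, 109, 0], -8], [[266, 125, 0], -9], [[300, 141, 0], -10], [[325, 153, 0], -11], [[340, 160, 0], -12], [[344.5, 162, 0], -12]])

```text
time: 4.07
tool_pos: [0.5944, 0.0679, 0.198]
tool_rot: [-179.8, -0.2, 106.9]
ft_force: [-0.5, 0.2, -0.9]
grip_width: 0.0157
```

Request:
play_rows(targets=[[[0, 0, 0], 0], [[0, 0, 0], 0]])

```text
time: 4.23
tool_pos: [0.5934, 0.0677, 0.1966]
tool_rot: [-179.7, -0.3, 106.9]
ft_force: [0.3, 0.2, -0.6]
grip_width: 0.016
```

```bash
python3 look.py a4 .5945 .065 .13
python3 - <<'E'
from h import *
print('bore',onz('top',(408+135/5-.4,227+235/5-.4),.062))
E
```

```text
top crop origin 233 171 scale 5; point 273.8 211.8
side crop origin 246 216 scale 5; point 286.9 256.9
{'time': np.float64(4.3333), 'tool_pos': array([0.5938, 0.0668, 0.1974]), 'tool_rot': array([-179.7309,   -0.2357,  106.8428]), 'joint_pos': array([-0.6638, 25.9297, -0.1237, 64.2741,  0.1439, 72.4925]), 'ft_force': array([-0.5802, -0.0397, -1.0878]), 'torque': array([ 0.0051, -0.0034,  0.0003]), 'grip_width': np.float64(0.0157)}
bore [ 0.46025541 -0.29020044  0.062     ]
```

View pics/a4.png

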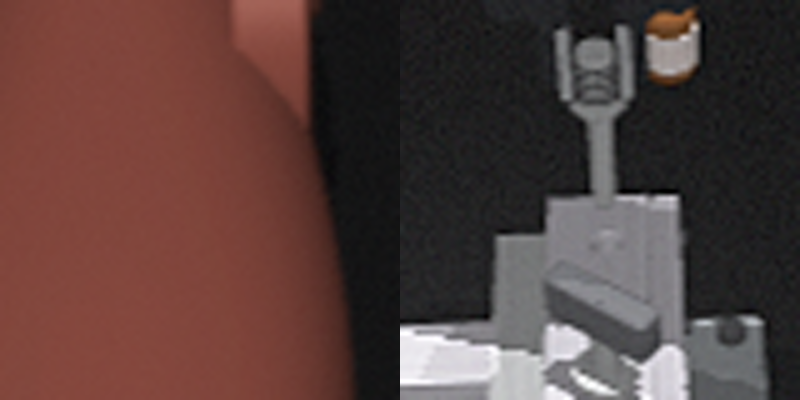

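Run:
```python
from h import *
np.set_printoptions(precision=2,suppress=True)
im=cv2.cvtColor(cv2.imread('pics/a4_side.png'),6)
H=np.array([.5945,.065,.108])
print('hole pred',proj('side',H),'measured 286.8 264.5')
T=np.array([.5938,.0668,.1974])
for z in(.1344,.15,.197,.21): print(z,proj('side',[T[0],T[1],z]),proj('side',[H[0],H[1],z]))
print(im[236:262,278:296])
```

```text
hole pred [[287.31 264.42]] measured 286.8 264.5
0.1344 [[286.84 256.03]] [[286.76 255.42]]
0.15 [[286.51 250.56]] [[286.43 249.96]]
0.197 [[285.47 233.36]] [[285.39 232.77]]
0.21 [[285.17 228.41]] [[285.09 227.82]]
[[ 44  60  80  92  82  64  62  66  59  66  95 111 104  69  26  24  35  24]
 [ 25  43 108 130 118 115 117 117 116 114 124 128 109  63  20  27  29  31]
 [ 20  28  59 107 128 130 128 125 126 128 130 103  54  27  24  29  27  21]
 [ 34  28  27  47  91 118 129 121 123 124  99  51  23  24  32  28  25  33]
 [ 25  29  33  23  26  87 113 114 122 122  80  18  24  33  25  24  33  32]
 [ 32  24  32  25  20  67 111 125 131 125  81  18  24  30  33  35  33  31]
 [ 26  31  31  33  23  65 106 127 128 127  83  19  27  29  24  31  24  26]
 [ 26  32  25  30  24  68 109 127 126 126  85  29  24  26  26  33  31  29]
 [ 31  28  33  34  23  45  99 128 128 130  85  24  31  29  28  31  24  30]
 [ 34  33  28  34  31  44 102 128 129 124  86  26  31  30  35  31  30  31]
 [ 32  29  29  30  29  43  98 125 128 127  83  27  26  31  33  28  33  32]
 [ 30  32  28  38  21  44  99 127 131 130  93  36  30  29  
[... 366 characters left out ...]
 23  33  30  36  33  30]
 [ 33  26  26  29  32  18  93 123 128 129 105  56  20  24  24  28  22  25]
 [ 23  23  24  25  17  13  64 113 126 128  99  50  10  11  14  14  33  35]
 [ 70  72  73  90 105 103 112 123 127 124 120 152 172 170 170 172 176 123]
 [136 135 134 134 135 135 130 123 128 125 118 130 134 136 129 158 174 150]
 [133 131 133 132 131 131 129 115 114 114 122 131 130 122 126 130 136 138]
 [132 128 130 129 130 129 128 128 129 128 132 130 131 129 128 126 132 126]
 [129 129 131 131 133 127 128 128 129 129 126 130 130 124 126 128 133 127]
 [132 129 130 130 131 130 126 130 127 130 130 131 129 127 129 129 133 126]
 [133 128 130 130 131 129 127 128 125 123 123 129 133 126 130 131 130 126]]
```

Request:
play_rows(targets=[[[-1.9, 0, 0], 0], [[-1.9, 0, 5], 0], [[-1.9, 0, 10], 0], [[-1.9, 0, 15], 0], [[-1.9, 0, 19], 0], [[-1.9, 0, 19], 0]])

```text
time: 4.83
tool_pos: [0.5935, 0.065, 0.1771]
tool_rot: [-179.6, -0.3, 106.8]
ft_force: [-0.3, -0.3, -0.9]
grip_width: 0.0157
```

```bash
python3 look.py a5 .5945 .065 .13
```

```text
top crop origin 233 171 scale 5; point 273.8 211.8
side crop origin 246 216 scale 5; point 286.9 256.9
{'time': np.float64(4.9333), 'tool_pos': array([0.594 , 0.0651, 0.1781]), 'tool_rot': array([-179.6976,   -0.2469,  106.8476]), 'joint_pos': array([-0.8293, 26.6533, -1.9439, 61.7659,  0.1434, 72.322 ]), 'ft_force': array([-0.5091,  0.7439, -1.2052]), 'torque': array([ 0.0689, -0.0086,  0.0179]), 'grip_width': np.float64(0.016)}
```

View pics/a5.png

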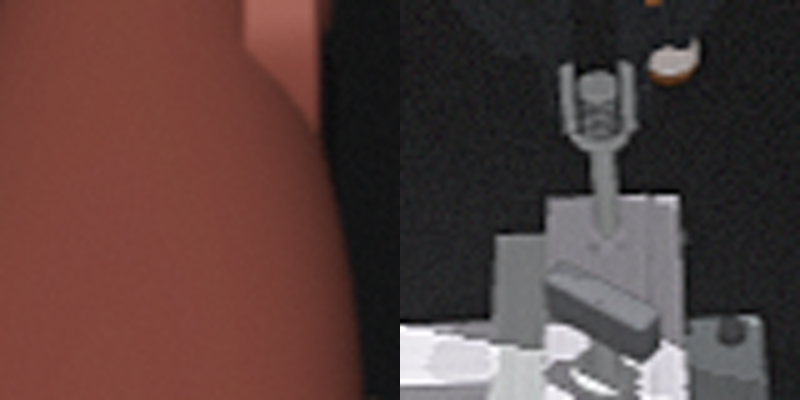

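The pin tip sits right over the hole: tip at crop (604,235), hole at about (605,242). Now going down in steps.

Request:
play_rows(targets=[[[0, 0, 4], 0], [[0, 0, 8], 0], [[0, 0, 12], 0], [[0, 0, 16], 0], [[0, 0, 16], 0]])

```text
time: 5.35
tool_pos: [0.594, 0.0649, 0.1614]
tool_rot: [-179.7, -0.2, 106.8]
ft_force: [2.8, -1.8, -2.1]
grip_width: 0.0157
```

```bash
python3 look.py a6 .5945 .065 .13
```

```text
top crop origin 233 171 scale 5; point 273.8 211.8
side crop origin 246 216 scale 5; point 286.9 256.9
{'time': np.float64(5.45), 'tool_pos': array([0.594 , 0.0649, 0.1619]), 'tool_rot': array([-179.6926,   -0.2249,  106.8378]), 'joint_pos': array([-0.8359, 27.3053, -3.4276, 59.6283,  0.121 , 72.3253]), 'ft_force': array([ 1.5893, -1.3884, -2.1133]), 'torque': array([-0.4687, -0.434 , -0.0009]), 'grip_width': np.float64(0.0156)}
```

View pics/a6.png

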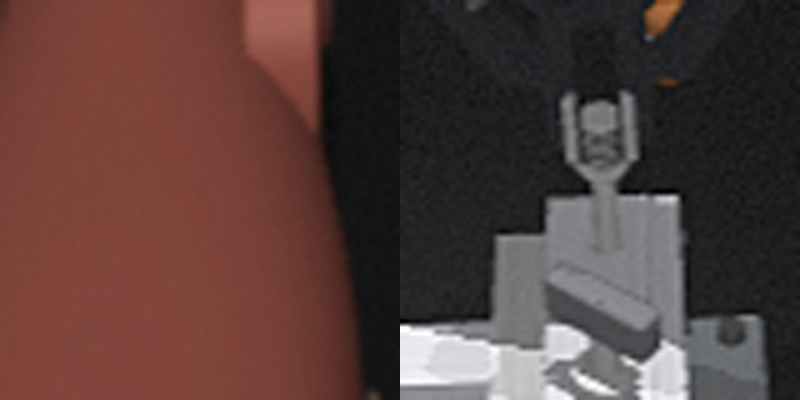

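Request:
play_rows(targets=[[[-0.4, 0.3, 4], 0], [[-0.4, 0.3, 8], 0], [[-0.4, 0.3, 12], 0], [[-0.4, 0.3, 16], 0], [[-0.4, 0.3, 20], 0], [[-0.4, 0.3, 20], 0]])

```text
time: 5.95
tool_pos: [0.5941, 0.0646, 0.141]
tool_rot: [-179.7, -0.2, 106.8]
ft_force: [1.9, -1.5, -2.9]
grip_width: 0.0159
```

Request:
play_rows(targets=[[[-0.4, 0.3, 4], 0], [[-0.4, 0.3, 8], 0], [[-0.4, 0.3, 12], 0], [[-0.4, 0.3, 16], 0], [[-0.4, 0.3, 20], 0], [[-0.4, 0.3, 22], 0], [[-0.4, 0.3, 22], 0]])

```text
time: 6.53
tool_pos: [0.5942, 0.0643, 0.1184]
tool_rot: [-179.6, -0.2, 106.8]
ft_force: [1.7, -2.1, -3.3]
grip_width: 0.0157
```

Request:
play_rows(targets=[[[-0.3, 0.2, 1], 0], [[-0.3, 0.2, 2], 0], [[-0.3, 0.2, 3], 0], [[-0.3, 0.2, 4], 0], [[-0.3, 0.2, 5], 0], [[-0.3, 0.2, 5], 0]])

```text
time: 7.03
tool_pos: [0.5945, 0.0642, 0.115]
tool_rot: [-179.7, -0.2, 106.8]
ft_force: [-5.0, -0.9, 15.1]
grip_width: 0.0162
```

```bash
python3 look.py a7 .5945 .065 .13
```

```text
top crop origin 233 171 scale 5; point 273.8 211.8
side crop origin 246 216 scale 5; point 286.9 256.9
{'time': np.float64(7.1333), 'tool_pos': array([0.5945, 0.0641, 0.115 ]), 'tool_rot': array([-179.6797,   -0.2142,  106.8405]), 'joint_pos': array([-0.903 , 29.5769, -7.1989, 53.5945,  0.1063, 72.2555]), 'ft_force': array([-5.3873, -1.0531, 14.8167]), 'torque': array([-0.2596,  1.0585,  0.0614]), 'grip_width': np.float64(0.0155)}
```

View pics/a7.png

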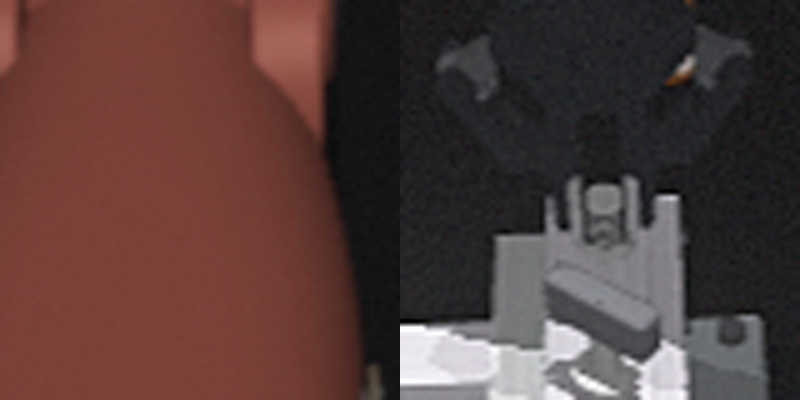

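Seated: TCP z is 0.115 as expected, with a 15 N reaction. Next I release and back off.

Request:
play_rows(targets=[[[0, 0, 0], 0], [[0, 0, 0], 0], [[0, 0, 0], 0], [[0, 0, -1], 0], [[0, 0, -1], 0]], gripper=60)

```text
time: 7.55
tool_pos: [0.5945, 0.0642, 0.1159]
tool_rot: [-179.7, -0.2, 106.8]
ft_force: [-0.0, -0.0, 0.1]
grip_width: 0.0513
```

Request:
play_rows(targets=[[[0, 0, -10], 0], [[0, 0, -25], 0], [[0, 0, -45], 0], [[0, 0, -65], 0], [[0, 0, -85], 0], [[0, 0, -105], 0], [[0, 0, -115], 0], [[0, 0, -115], 0]])

```text
time: 8.22
tool_pos: [0.5965, 0.064, 0.2336]
tool_rot: [-179.9, -0.2, 106.8]
ft_force: [-0.8, -0.2, -0.2]
grip_width: 0.0511
```

```bash
python3 look.py a8 .5945 .065 .13
```

```text
top crop origin 233 171 scale 5; point 273.8 211.8
side crop origin 246 216 scale 5; point 286.9 256.9
{'time': np.float64(8.3167), 'tool_pos': array([0.5951, 0.064 , 0.2306]), 'tool_rot': array([-179.6667,   -0.2275,  106.8425]), 'joint_pos': array([-0.9212, 25.1211,  3.6359, 68.9017,  0.115 , 72.2352]), 'ft_force': array([-0.9067, -0.7874,  0.3945]), 'torque': array([-0.0089,  0.0037, -0.0575]), 'grip_width': np.float64(0.0511)}
```

View pics/a8.png

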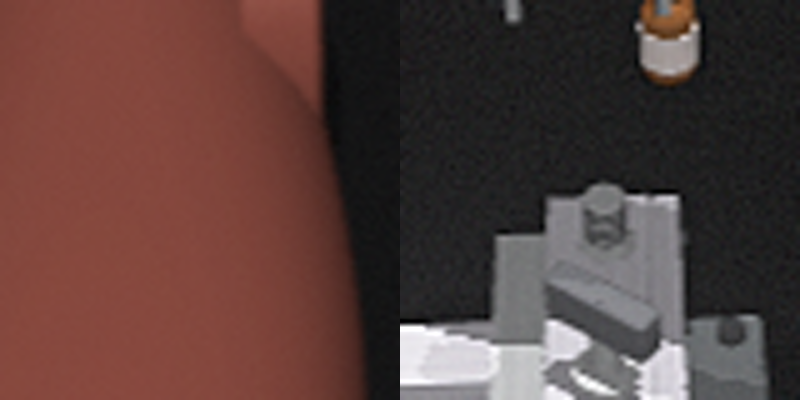

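Request:
play_rows(targets=[[[30, 0, 0], -7], [[60, 0, 0], -14], [[80, 0, 0], -21], [[90, -0.5, 0], -28], [[90, -0.5, 0], -35], [[90, -0.5, 0], -42], [[90, -0.5, 0], -49], [[90, -0.5, 10], -52], [[90, -0.5, 30], -52], [[90, -0.5, 30], -52]])

```text
time: 9.15
tool_pos: [0.5658, 0.1497, 0.1964]
tool_rot: [-179.8, -0.8, 158.8]
ft_force: [-0.3, 0.1, -0.3]
grip_width: 0.051
```

```bash
python3 look.py b1 .5685 .1504 .17
python3 - <<'E'
from h import *
print(proj('side',[(.5685,.1504,.166),(.5685,.1504,.155),(.5685,.1504,.144),(.5685,.1504,.204)]))
E
```

```text
top crop origin 191 181 scale 5; point 231.9 221.3
side crop origin 246 232 scale 5; point 286.6 272.7
{'time': np.float64(9.25), 'tool_pos': array([0.5672, 0.1499, 0.1996]), 'tool_rot': array([-179.8804,   -0.5734,  158.8185]), 'joint_pos': array([ 7.5698, 24.8606, -1.4817, 64.2179,  0.171 , 28.7498]), 'ft_force': array([ 0.2738, -0.3131,  0.8049]), 'torque': array([ 0.0096,  0.0133, -0.0453]), 'grip_width': np.float64(0.0511)}
[[286.7030828  274.22154903]
 [286.95859839 278.2298325 ]
 [287.21031753 282.17312177]
 [285.79008927 259.85367925]]
```

View pics/b1.png

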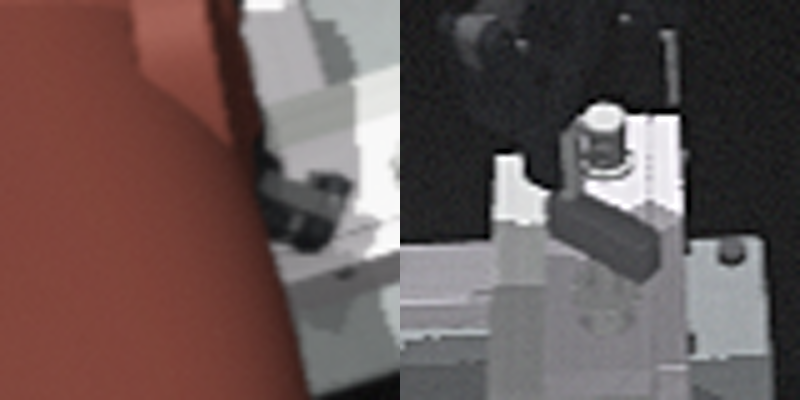

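Request:
play_rows(targets=[[[-1, 0.9, 15], 0], [[-1, 0.9, 30], 0], [[-1, 0.9, 45], 0], [[-1, 0.9, 58], 0], [[-1, 0.9, 62.5], 0], [[-1, 0.9, 62.5], 0]])

```text
time: 9.75
tool_pos: [0.5673, 0.1504, 0.1366]
tool_rot: [-179.8, -0.7, 158.8]
ft_force: [-0.4, -0.3, 0.9]
grip_width: 0.0513
```

Request:
play_rows(targets=[[[0, 0, 0], 0], [[0, 0, 0], 0], [[0, 0, 0], 0], [[0, 0, 0], 0], [[0, 0, 0], 0], [[0, 0, 0], 0]], gripper=21, force=20)

```text
time: 10.25
tool_pos: [0.5675, 0.1504, 0.1369]
tool_rot: [-179.8, -0.6, 158.8]
ft_force: [0.2, -0.8, 0.4]
grip_width: 0.0178
```

```bash
python3 look.py b2 .5685 .1504 .155
```

```text
top crop origin 192 182 scale 5; point 232.6 222.5
side crop origin 246 238 scale 5; point 287.0 278.2
{'time': np.float64(10.35), 'tool_pos': array([0.5674, 0.1504, 0.1367]), 'tool_rot': array([-179.8392,   -0.6472,  158.7994]), 'joint_pos': array([ 7.6143, 27.5742, -7.0357, 56.0346,  0.1711, 28.8131]), 'ft_force': array([ 0.7301, -0.0436, -0.374 ]), 'torque': array([ 0.0019, -0.0421,  0.0002]), 'grip_width': np.float64(0.0181)}
```

View pics/b2.png

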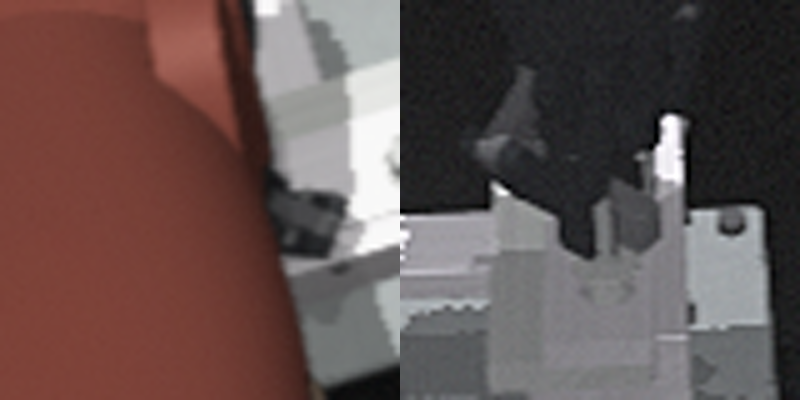

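Request:
play_rows(targets=[[[0, 0, 0], -6], [[0, 0, 0], -12], [[0, 0, 0], -18], [[0, 0, 0], -24], [[0, 0, 0], -30], [[0, 0, 0], -34], [[0, 0, 0], -34]])

```text
time: 10.93
tool_pos: [0.5678, 0.1507, 0.1369]
tool_rot: [179.7, -0.6, -167.0]
ft_force: [0.6, 1.5, 0.0]
grip_width: 0.0176
```

```bash
python3 look.py b3 .5685 .1504 .155
```

```text
top crop origin 192 182 scale 5; point 232.6 222.5
side crop origin 246 238 scale 5; point 287.0 278.2
{'time': np.float64(11.0333), 'tool_pos': array([0.5675, 0.1505, 0.1369]), 'tool_rot': array([ 179.7618,   -0.5994, -167.343 ]), 'joint_pos': array([ 7.6214, 27.5667, -7.0238, 56.0275,  0.1847, -5.0353]), 'ft_force': array([0.9197, 0.8343, 0.6872]), 'torque': array([ 0.2903, -0.1448, -0.0491]), 'grip_width': np.float64(0.0182)}
```

View pics/b3.png

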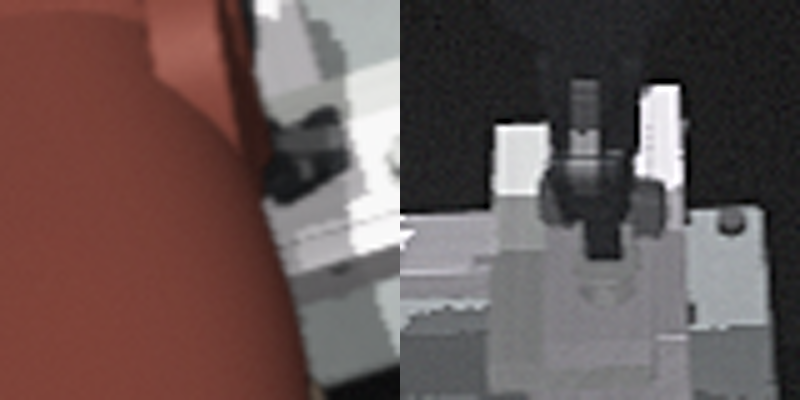

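Request:
play_rows(targets=[[[0, 0, 0], -3], [[0, 0, 0], -6], [[0, 0, 0], -9], [[0, 0, 0], -9]])

```text
time: 11.37
tool_pos: [0.5676, 0.1507, 0.1369]
tool_rot: [179.7, -0.5, -158.3]
ft_force: [0.2, 1.2, 0.1]
grip_width: 0.0179
```

```bash
python3 look.py b4 .5685 .1504 .155
```

```text
top crop origin 192 182 scale 5; point 232.6 222.5
side crop origin 246 238 scale 5; point 287.0 278.2
{'time': np.float64(11.4667), 'tool_pos': array([0.5675, 0.1506, 0.1368]), 'tool_rot': array([ 179.6673,   -0.5639, -158.525 ]), 'joint_pos': array([  7.6234,  27.5693,  -7.0256,  56.0323,   0.188 , -13.851 ]), 'ft_force': array([0.8615, 1.7893, 0.6142]), 'torque': array([ 0.2802, -0.1429, -0.0353]), 'grip_width': np.float64(0.0181)}
```

View pics/b4.png

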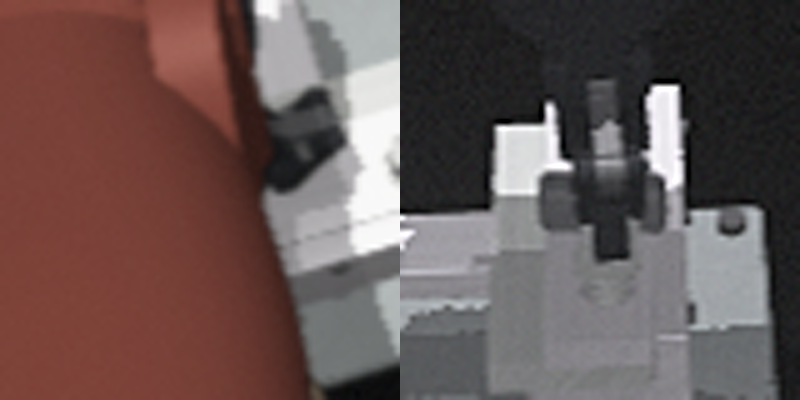

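Request:
play_rows(targets=[[[0, 0, 0], -3], [[0, 0, 0], -6], [[0, 0, 0], -9], [[0, 0, 0], -9]])

```text
time: 11.8
tool_pos: [0.5671, 0.1505, 0.1366]
tool_rot: [179.6, -0.5, -149.5]
ft_force: [0.1, 0.1, -0.4]
grip_width: 0.0179
```

```bash
python3 look.py b5 .5685 .1504 .155
```

```text
top crop origin 192 182 scale 5; point 232.6 222.5
side crop origin 246 238 scale 5; point 287.0 278.2
{'time': np.float64(11.9), 'tool_pos': array([0.5672, 0.1504, 0.1367]), 'tool_rot': array([ 179.5797,   -0.5427, -149.722 ]), 'joint_pos': array([  7.6176,  27.5741,  -7.0431,  56.0456,   0.1788, -22.6595]), 'ft_force': array([-1.4021,  1.3297,  0.1311]), 'torque': array([0.1095, 0.077 , 0.0404]), 'grip_width': np.float64(0.0178)}
```

View pics/b5.png

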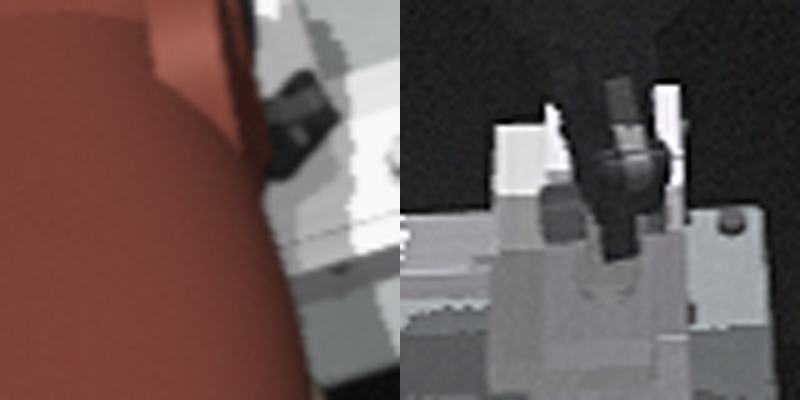

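Run:
```python
from h import *
o=[]
for k in('b3','b4','b5'):
    im=cv2.imread(f'pics/{k}_side.png'); o.append(cv2.resize(im[265:293,268:304],(266,207*1),interpolation=0))
    g=cv2.cvtColor(im,6); print(k,g[268:292,275:278].mean(1).astype(int), g[268:292,296:298].mean(1).astype(int))
cv2.imwrite('pics/b345.png',np.hstack(o))
```

```text
b3 [113  97 105  83  49  48  48  50  63  66  65  74  76  76  76 114 127 129
 127 129 124 125 126 125] [230 228 226 230 235 193  78  63  75  79  88  77  77  78  77  78  71  90
 130 130 129 126 126 125]
b4 [221 221 238 248 122  61  71  73  87  85  77  80  78  77  74  73 112 130
 128 128 126 126 126 127] [239 240 233 234 170  73  67  73  86  88  81  79  79  80  76  71  84 132
 132 128 128 128 128 127]
b5 [232 230 233 239 162 160 157  72  68  74  78  92  77  78  75  76  73  71
  91 131 128 124 126 126] [ 84  61  60  59  49  42  38  36  34  36  33  31  46  80  77  71  91 133
 130 128 129 127 126 127]
```

View pics/b345.png

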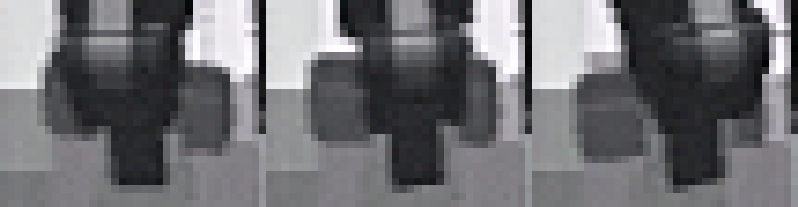

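The screw dropped between b4 and b5. The mean row of the bar ends fell 1.35 px, about 3.7 mm, beyond what the rotation explains. I'll let it rest a moment, then turn forward with loose fingers and follow it down.

Request:
play_rows(targets=[[[0, 0, 0], 0], [[0, 0, 0], 0], [[0, 0, 0], 0], [[-0.9, -0.5, 2], 0], [[-0.9, -0.5, 4], 0], [[-0.9, -0.5, 4], 6], [[-0.9, -0.5, 4], 12], [[-0.9, -0.5, 4], 18], [[-0.9, -0.5, 4], 25], [[-0.9, -0.5, 4], 32], [[-0.9, -0.5, 4], 39], [[-0.9, -0.5, 4], 46]])

```text
time: 12.9
tool_pos: [0.5679, 0.1507, 0.1322]
tool_rot: [-179.9, -0.7, 163.9]
ft_force: [-0.6, 2.4, 0.1]
grip_width: 0.0179
```

Request:
play_rows(targets=[[[0, 0, 0], 7], [[0, 0, 0], 14], [[0, 0, 0], 21], [[0, 0, 0], 28], [[0, 0, 0], 35], [[0, 0, 0], 42], [[0, 0, 0], 49], [[0, 0, 0], 56], [[0, 0, 0], 63], [[0, 0, 0], 70], [[0, 0, 0], 77], [[0, 0, 0], 77]])

```text
time: 13.9
tool_pos: [0.5682, 0.1506, 0.1321]
tool_rot: [-179.3, -0.1, 86.6]
ft_force: [1.7, 0.1, -0.7]
grip_width: 0.0181
```

```bash
python3 look.py c1 .5685 .1504 .15
```

```text
top crop origin 192 182 scale 5; point 232.9 222.9
side crop origin 247 240 scale 5; point 287.1 280.0
{'time': np.float64(14.0), 'tool_pos': array([0.568 , 0.1506, 0.1321]), 'tool_rot': array([-1.792869e+02, -5.960000e-02,  8.715630e+01]), 'joint_pos': array([  7.6156,  27.9037,  -7.2316,  55.5551,   0.1881, 100.4577]), 'ft_force': array([ 1.0456,  0.2678, -0.7658]), 'torque': array([ 0.1089, -0.2421,  0.0224]), 'grip_width': np.float64(0.0173)}
```

View pics/c1.png

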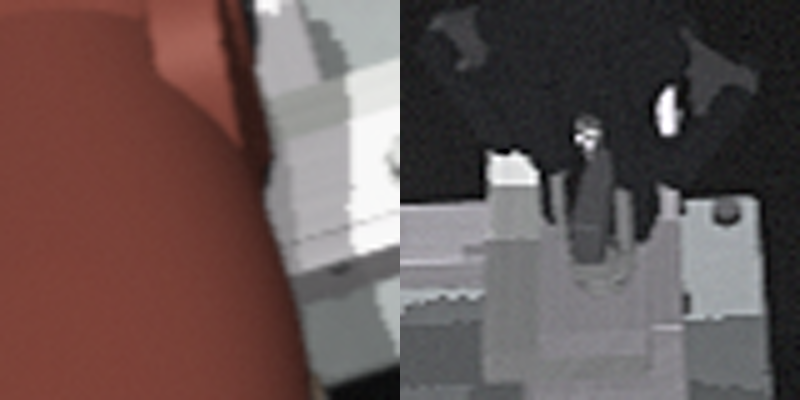

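The bar is turning with the fingers, and its lower end is at crop (590,250). Continuing to j6 of about 166°.

Request:
play_rows(targets=[[[0, 0, 0], 7], [[0, 0, 0], 14], [[0, 0, 0], 21], [[0, 0, 0], 28], [[0, 0, 0], 35], [[0, 0, 0], 42], [[0, 0, 0], 49], [[0, 0, 0], 56], [[0, 0, 0], 63], [[0, 0, 0], 66], [[0, 0, 0], 66], [[0, 0, 0], 66]])

```text
time: 15.0
tool_pos: [0.5678, 0.1505, 0.132]
tool_rot: [-179.6, 0.6, 21.4]
ft_force: [-0.2, 0.5, -1.8]
grip_width: 0.0181
```

Request:
play_rows(targets=[[[0, 0, 0], 0], [[0, 0, 0], 0], [[0, 0, 0], 0], [[0, 0, 0], 0], [[0, 0, 0], 0], [[0, 0, 0], 0], [[0, 0, 0], 0], [[0, 0, 0], 0]], gripper=100)

```text
time: 15.67
tool_pos: [0.5678, 0.1505, 0.132]
tool_rot: [-179.6, 0.6, 21.4]
ft_force: [-0.3, 0.5, 1.1]
grip_width: 0.0851
```

```bash
python3 look.py c2 .5685 .1504 .15
```

```text
top crop origin 192 182 scale 5; point 232.9 222.9
side crop origin 247 240 scale 5; point 287.1 280.0
{'time': np.float64(15.7667), 'tool_pos': array([0.5678, 0.1505, 0.132 ]), 'tool_rot': array([-179.651 ,    0.6488,   21.4352]), 'joint_pos': array([  7.6149,  27.9112,  -7.2438,  55.5584,   0.1839, 166.1805]), 'ft_force': array([-0.7345, -0.3941,  0.835 ]), 'torque': array([ 0.0007, -0.0833,  0.0619]), 'grip_width': np.float64(0.0854)}
```

View pics/c2.png

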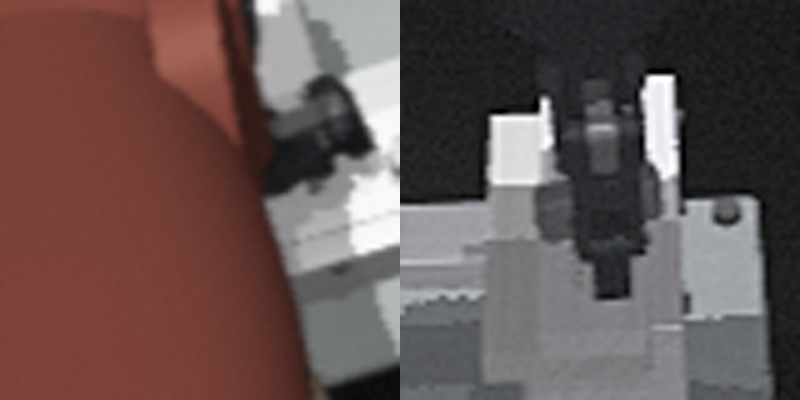

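Request:
play_rows(targets=[[[0, 0, 0], -7], [[0, 0, 0], -14], [[0, 0, 0], -21], [[0, 0, 0], -28], [[0, 0, 0], -35], [[0, 0, 0], -42], [[0, 0, 0], -49], [[0, 0, 0], -56], [[0, 0, 0], -63], [[0, 0, 0], -70], [[0, 0, 0], -77], [[0, 0, 0], -84]])

```text
time: 16.77
tool_pos: [0.5678, 0.1505, 0.132]
tool_rot: [-179.3, -0.3, 105.8]
ft_force: [1.1, -0.5, 0.4]
grip_width: 0.0854
```

Request:
play_rows(targets=[[[0, 0, 0], -7], [[0, 0, 0], -14], [[0, 0, 0], -21], [[0, 0, 0], -28], [[0, 0, 0], -35], [[0, 0, 0], -42], [[0, 0, 0], -49], [[0, 0, 0], -56], [[0, 0, 0], -63], [[0, 0, 0], -70], [[0, 0, 0], -77], [[0, 0, 0], -84]])

```text
time: 17.77
tool_pos: [0.5678, 0.1506, 0.132]
tool_rot: [179.8, -0.7, -169.9]
ft_force: [0.3, -0.4, -0.2]
grip_width: 0.0856
```

```bash
python3 look.py c3 .5685 .1504 .15
```

```text
top crop origin 192 182 scale 5; point 232.9 222.9
side crop origin 247 240 scale 5; point 287.1 280.0
{'time': np.float64(17.8667), 'tool_pos': array([0.5678, 0.1505, 0.132 ]), 'tool_rot': array([ 179.7869,   -0.7069, -170.087 ]), 'joint_pos': array([ 7.6167, 27.912 , -7.2439, 55.559 ,  0.1846, -2.2961]), 'ft_force': array([-0.6547, -0.2525,  0.2369]), 'torque': array([-0.0353,  0.0234,  0.0252]), 'grip_width': np.float64(0.0855)}
```

View pics/c3.png

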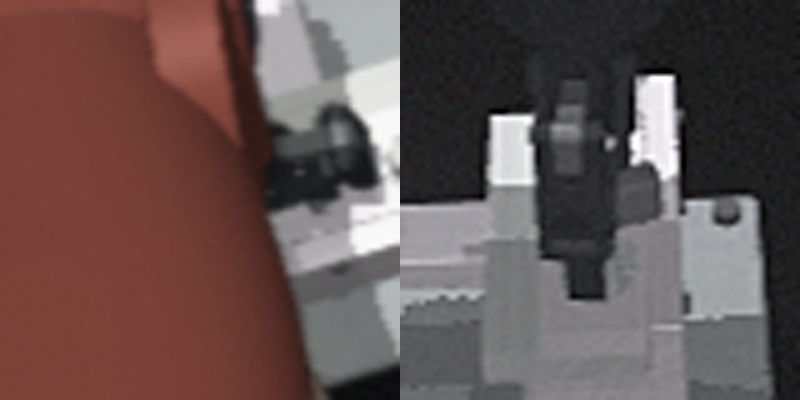

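Request:
play_rows(targets=[[[0, 0, 0], -7], [[0, 0, 1], -14], [[0, 0, 2], -18], [[0, 0, 2], -18]])

```text
time: 18.2
tool_pos: [0.5677, 0.1505, 0.1298]
tool_rot: [179.6, -0.6, -152.2]
ft_force: [-0.4, -0.1, 0.5]
grip_width: 0.0853
```

Request:
play_rows(targets=[[[0, 0, 0], 0], [[0, 0, 0], 0], [[0, 0, 0], 0], [[0, 0, 0], 0], [[0, 0, 0], 0], [[0, 0, 0], 0], [[0, 0, 0], 0], [[0, 0, 0], 0], [[0, 0, 0], 0]], gripper=21, force=20)

```text
time: 18.95
tool_pos: [0.5677, 0.1505, 0.1298]
tool_rot: [179.6, -0.6, -152.2]
ft_force: [-0.6, 0.3, 0.1]
grip_width: 0.0179
```

```bash
python3 look.py c4 .5685 .1504 .15
```

```text
top crop origin 192 182 scale 5; point 232.9 222.9
side crop origin 247 240 scale 5; point 287.1 280.0
{'time': np.float64(19.05), 'tool_pos': array([0.5677, 0.1505, 0.1298]), 'tool_rot': array([ 179.5751,   -0.6216, -152.1592]), 'joint_pos': array([  7.6158,  28.0174,  -7.4203,  55.2924,   0.1838, -20.2239]), 'ft_force': array([-0.354 , -0.2136, -0.4906]), 'torque': array([-0.0142, -0.097 ,  0.0621]), 'grip_width': np.float64(0.0178)}
```

View pics/c4.png

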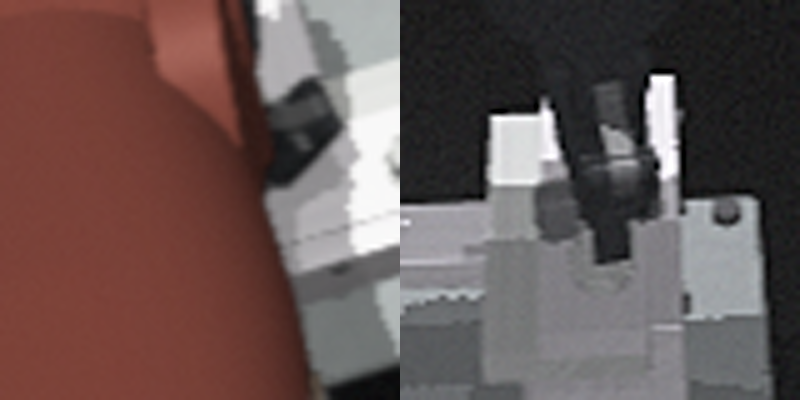

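Request:
play_rows(targets=[[[0, 0, 0], 7], [[0, 0, 0], 14], [[0, 0, 0], 21], [[0, 0, 0], 28], [[0, 0, 0], 35], [[0, 0, 0], 42], [[0, 0, 0], 49], [[0, 0, 0], 56], [[0, 0, 0], 63], [[0, 0, 0], 70], [[0, 0, 0], 77], [[0, 0, 0], 84]])

```text
time: 20.05
tool_pos: [0.5678, 0.1509, 0.1298]
tool_rot: [-179.5, -0.5, 123.5]
ft_force: [0.5, 2.3, -0.5]
grip_width: 0.0178
```

Request:
play_rows(targets=[[[0, 0, 0], 7], [[0, 0, 0], 14], [[0, 0, 0], 21], [[0, 0, 0], 28], [[0, 0, 0], 35], [[0, 0, 0], 42], [[0, 0, 0], 49], [[0, 0, 0], 56], [[0, 0, 0], 63], [[0, 0, 0], 70], [[0, 0, 0], 77], [[0, 0, 0], 77]])

```text
time: 21.05
tool_pos: [0.5681, 0.1509, 0.1298]
tool_rot: [-179.4, 0.4, 46.2]
ft_force: [0.2, -0.0, -0.7]
grip_width: 0.0183
```

```bash
python3 look.py c5 .5685 .1504 .15
```

```text
top crop origin 192 182 scale 5; point 232.9 222.9
side crop origin 247 240 scale 5; point 287.1 280.0
{'time': np.float64(21.15), 'tool_pos': array([0.5678, 0.1509, 0.1298]), 'tool_rot': array([-179.3812,    0.4101,   46.7467]), 'joint_pos': array([  7.6294,  28.0258,  -7.4118,  55.271 ,   0.2214, 140.8835]), 'ft_force': array([ 0.2927, -0.138 , -0.4326]), 'torque': array([ 0.0347, -0.2564,  0.0229]), 'grip_width': np.float64(0.018)}
```

View pics/c5.png

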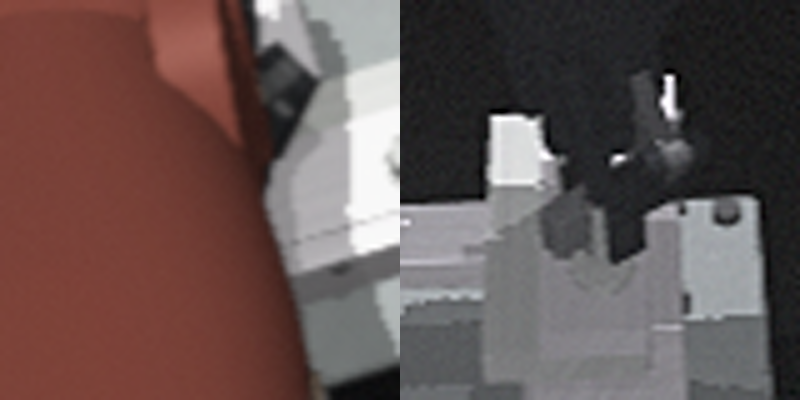

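Request:
play_rows(targets=[[[0, 0, 0], 6], [[0, 0, 0], 12], [[0, 0, 0], 18], [[0, 0, 0], 23], [[0, 0, 0], 23], [[0, 0, 0], 23]])

```text
time: 21.65
tool_pos: [0.5678, 0.1509, 0.1298]
tool_rot: [-179.6, 0.6, 24.1]
ft_force: [0.3, -0.3, 0.5]
grip_width: 0.0184
```

Request:
play_rows(targets=[[[0, 0, 0], 0], [[0, 0, 0], 0], [[0, 0, 0], 0], [[0, 0, 0], 0], [[0, 0, 0], 0], [[0, 0, 0], 0], [[0, 0, 0], 0], [[0, 0, 0], 0]], gripper=0, force=25)

```text
time: 22.32
tool_pos: [0.5678, 0.1508, 0.1298]
tool_rot: [-179.6, 0.6, 24.1]
ft_force: [0.5, 0.0, 0.1]
grip_width: 0.0136
```

```bash
python3 look.py c6 .5685 .1504 .15;python3 - <<'E'
from h import *
a=cv2.imread('pics/c6_side.png'); b=cv2.imread('pics/b4_side.png')
for k in('b3','b4','b5','c2','c4','c6'):
    g=cv2.cvtColor(cv2.imread(f'pics/{k}_side.png'),6); print(k,'L',g[276:296,275:278].mean(1).astype(int),'R',g[276:296,296:298].mean(1).astype(int))
E
```

```text
top crop origin 192 182 scale 5; point 232.9 222.9
side crop origin 247 240 scale 5; point 287.1 280.0
{'time': np.float64(22.4167), 'tool_pos': array([0.5677, 0.1508, 0.1298]), 'tool_rot': array([-179.5889,    0.6323,   24.061 ]), 'joint_pos': array([  7.6273,  28.0262,  -7.4147,  55.2819,   0.2155, 163.5673]), 'ft_force': array([-0.0238, -0.7742, -0.5897]), 'torque': array([-0.3652, -0.1841,  0.0539]), 'grip_width': np.float64(0.0137)}
b3 L [ 63  66  65  74  76  76  76 114 127 129 127 129 124 125 126 125 126 127
 127 127] R [ 75  79  88  77  77  78  77  78  71  90 130 130 129 126 126 125 128 125
 126 127]
b4 L [ 87  85  77  80  78  77  74  73 112 130 128 128 126 126 126 127 126 128
 125 128] R [ 86  88  81  79  79  80  76  71  84 132 132 128 128 128 128 127 126 126
 126 125]
b5 L [ 68  74  78  92  77  78  75  76  73  71  91 131 128 124 126 126 127 125
 126 128] R [ 34  36  33  31  46  80  77  71  91 133 130 128 129 127 126 127 126 126
 125 125]
c2 L [132  70  70  74  79  86  75  74  77  71  77  75 104 128 127 125 125 127
 126 128] R [ 87  81  78  81  78  77  74  70 124 128 110  96  86 120 116 129 130 127
 126 127]
c4 L [111  71  70  75  81  85  76  76  73  72  81  73 105 129 126 127 127 125
 127 129] R [ 28  30  31  36  44  43  50  53 128 131 128 129 128 127 125 127 127 126
 125 124]
c6 L [113  67  71  74  80  90  78  78  75  74  72  78  93 131 128 127 125 126
 126 126] R [ 60  72  83  77  75  78  76  80  72  90 133 130 129 128 126 126 126 126
 123 124]
```

View pics/c6.png

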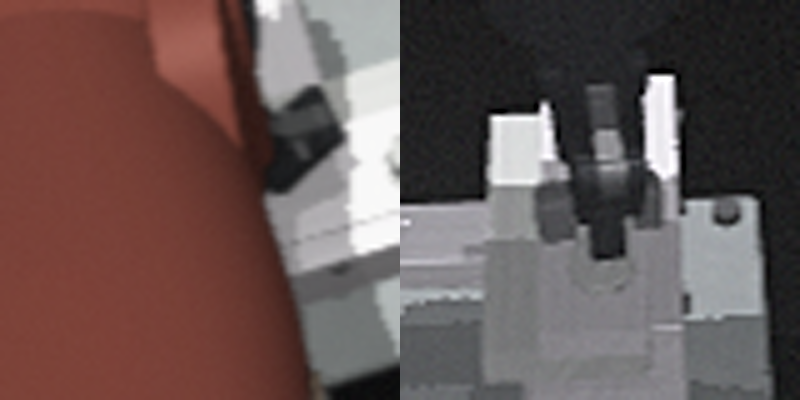

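View pics/c6_side.png

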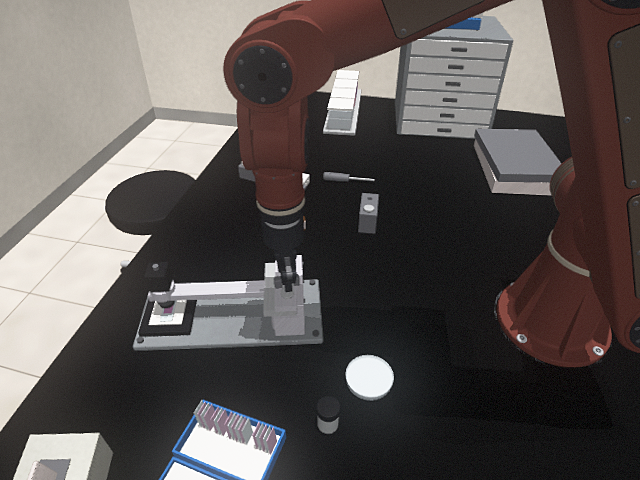

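Every object still in view is where it started, including the stop pin at (369,208). The gripper holds the T-bar at (286,278). Handing in.

```bash
python3 -c "
from station import ctrl
print(ctrl.finish_job()); s=ctrl.state(); print(s['time'],s['grip_width'],s['tool_pos'])"
```

```text
the job is handed in; nothing more can be done
None
the job is handed in; nothing more can be done
```

I handed the job in at about 22.4 s of the 72 s allowed; no verdict was reported.

**Pin:** I took it from the block and pushed it through fork and arm. It seated at TCP z = 0.115 m as expected, with a reaction of about 15 N. I then let go, and the side view showed it upright with its collar on the fork.

**Screw:** I turned it back about 50° with loose fingers until it dropped. The side view showed a drop of about 3.7 mm against the nominal 4 mm. I then turned it forward about 355° in two legs, regripping once. The bar ended about 7.8 mm below the thread edge, against a target of 8 mm. The gripper is holding the T-handle with the force set to 25 N (opening 13.7 mm).

**Not directly checked:**
- **Screw angle and height:** these come from the arm's own rotation and from pixel rows, because the joints cannot be read. Expect about ±0.7 mm on the height.
- **Pin at the end:** the gripper hid it in the last picture, so its final state rests on the view taken just after release.
- **Bench objects:** the last view showed the stop pin, slide box, lens case, dish and screwdriver in place. The arm hid the oil bottle and most of the slide mailer. I only compared these by eye.
- **Camera agreement:** the two cameras disagreed by 1 to 3 mm. I corrected for this using the side view and the measured grasp.

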